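# Set a flatted round bar in the cross-drilling jig

### The job

Load the cross-drilling jig on the bench. Lay the loose round steel bar in the jig's two V-blocks with one of its milled flats facing straight up, and push it along until you feel its end come up hard against the end stop; it rolls freely on the bench, so do not let it get away. Then let go of it, lower the aluminium drill plate over the two locating pins until it sits flush on both V-blocks, and leave it there; do not disturb the other things on the bench.

Things in the scene. Friction and masses are not known exactly. Their poses are not given: they have to be found in the camera images.
- bar: Loose grey steel bar, 24 mm dia, 120 mm long, about 0.4 kg; rolls at a touch. Origin mid-length on its axis; x along the bar, ends at x +-60 mm. For x -32..+32 mm it has two opposite bright milled flats 16 mm wide, square to z, 8.8 mm from the axis; sides +y, -y stay round (grip 24 mm). Flats start turned about 0.45 rad from level. Either flat may face up, either end may meet the stop.
- jig: Drilling jig fixed to the bench. Origin on the bench under its middle, z up; the nest runs along y. Blue base 72 mm (x), 12 mm thick, y -91..+103 mm. Two steel V-blocks, 68 mm wide (x), 55.8 mm high, at y -57..-31 and +31..+57 mm; between them 62 mm is clear down to the base, for fingers. Channels open above, 29 mm wide (x -14.5..+14.5), with a 90 degree V at the bottom.
- nest (a point): Middle of the nest, 46 mm above the bench; axes as the jig's. The bar's middle lies here, its axis along y, when it rests in both Vs with its end against the stop.
- end_stop: Fixed end stop of the jig beyond the V-block on the +y side (the end away from the robot): a blue post 50 mm high with a dark steel button that the bar's end must touch. Origin and axes are those of the jig; the button faces -y, its face at y = +60 mm, so a bar that is home has its middle at y = 0.
- pin_a (a point): Foot of a steel locating pin at the top of a V-block, 55.8 mm above the bench, at jig x +24.5, y +44 mm. The pin is 8 mm in diameter and rises 18 mm above this point; its top 5 mm taper.
- pin_b (a point): Foot of the other, equal pin, at jig x -24.5, y -44 mm, on the diagonal.
- drill_plate: Loose aluminium drill plate, 12 mm thick, 0.26 kg, lying flat; origin mid-underside, z up. 114 mm long (y), 69 mm wide at both ends, waisted to 44 mm (x -22..+22) for y -28..+28 mm, where it is gripped; a 19 mm bush stands 5 mm above its middle. Sits flush with its underside 55.8 mm above the bench; stands proud if the bar's flat is over 7 degrees from level or the bar 4 mm short of the stop.
- hole_a (a point): Centre, at the underside, of a 9.6 mm through hole of the drill plate at plate x +24.5, y +44 mm. Goes over either pin: the plate fits turned by half a turn as well.
- hole_b (a point): The same for the other hole, at plate x -24.5, y -44 mm.
- hex_keys: Bystander, to be left alone: a red holder with two hex keys, 45x90x9 mm, lying on the bench.
- screw_jar: Bystander, to be left alone: a clear screw jar with a dark lid, 70 mm across and 86 mm tall.
- bench_hammer: Bystander, to be left alone: a small hammer with an ash handle, 104x268x31 mm, lying flat.
- tape_measure: Bystander, to be left alone: a yellow and black tape measure, 34x80x66 mm.
Mind the look-alikes: they are no part of the job. Leave any blue or orange look-alike of the bar alone.

How it is judged:
By the outcome, as a careful person would: the job done as asked, in the order asked, and still so for the second after the job is handed in, with the robot touching nothing.
It also fails if it takes over 58 s, if anything falls off the work surface, if the arm or the gripper's body presses on something with over 40 N, if the wrist force passes 120 N, or if a joint passes its speed limit or range.

### The arm

A 6-joint arm with a two-finger parallel gripper is mounted at the origin on a cart in front of the work surface, level with it; the furniture and walls round the work are solid. World frame = base frame: x ahead of the robot, y to its left, z up, the work surface at z = 0. Lengths are in mm, angles in degrees, forces in N, time in s.
With the tool pointing down it reaches from about 200 to 875 mm from the base axis. Payload 3.4 kg.
Tool frame: the origin (TCP) lies midway between the tips of the shut fingers; the grasp point (between the pads) lies 19 mm behind it; z points along the fingers, y is the line along which they close (so a half turn about z gives the same grasp; the last joint's range is limited). The gripper opens to 94 mm and grips with 3 to 60 N. Pads are 16 mm wide; open, the fingers measure 119 mm over their backs; the gripper's body (75 mm by 177 mm) begins 78 mm behind the grasp point.
Start: joints at [68.182, 15.808, 86.224, -0, 77.962, -6.933], TCP at [147.727, 555.736, 205.493] pointing down, gripper open.
Joint ranges: [-165.64, 165.64], [-43.16, 119.46], [12.63, 154.43], [-67.54, 247.53], [6.08, 155.33], [-154.97, 154.97]. Speed limits (degrees/s): [147.25, 147.25, 180, 180, 180, 180].

### API

Orientations are given as a 3x3 rotation matrix whose columns are the frame's x, y, z axes.
In Python, from cell import get_state, get_image, close_job, search_frame, cut_out gives the robot as it stands.
- The arm moves only by the tool send_rows, never from a script. Its argument "deltas" is a list of rows, each a list of 3 entries, a list of its own where there are three numbers: the turn, a rotation vector about the tool's x, y, z in degrees, then the shift along the tool's x, y, z in mm, then the finger opening in mm, from 0 to 94. A call has 1 to 5 rows; each row is the pose to reach, as a shift and turn from the pose commanded when the call began, along the tool's axes at that moment; what a row does not reach only later rows make up. A row lasts 1/12 s, in which the tool goes at most 41.7 mm and 7.16 degrees, less where a joint would pass 70% of its speed; a pose out of reach is approached as far as the arm can. A call with a gripper value outside its range is refused whole. The fingers move at their own pace and stop on an object; "newtons" is the grip in N (left out, the last holds). Time passes only in rows, so rows that repeat a pose let the fingers close. It gives the time, the measured TCP pose, the force, the opening and the grip force at its end, in the units of the state.
- get_state(): the state, without advancing time (a new reading comes with each control period).
- get_image(name): name is "scene" or "top"; returns a dict with "pixels" (480x640x3 uint8, red, green, blue), "fx", "fy", "cx", "cy" (pixels), "dist" ([k1, k2, p1, p2, k3] as OpenCV has them; the pictures are not rectified), "extrinsics" (4x4, takes a point from world to camera coordinates). Camera axes: x right, y down, z forward; pixel columns grow to the right and rows downward; lengths in mm; the calibration is good to about 2 mm. A picture is of the moment at which its call begins. There is no depth.
- close_job(): hands the job in; it is judged then, once.
Trained networks look in a picture, given as the dict that the camera call returned (one of the last four; its "shot" number tells which), for a name from the list of things; names that differ only in an ending like _2 or _b are one class to them, and where a whole thing is asked for, a point or a joint stands for the part that bears it (a point fixed in the world has none). Each returns a list of dicts, best first, with "conf" (0 to 1); they miss things now and then, are a little off and sometimes report something else, mostly with a low value. They report only what shows in the picture. A call takes as long as a camera call. They do not tell look-alikes from the thing itself.
- search_frame(query, picture): "position" ([x, y, z] in mm, in world coordinates, good to about 4 mm: the middle of the surface that is visible of it).
- cut_out(query, picture): "pixels" (480x640 bool, what is visible of it).
The state is a dict: "time": time; "q": joint angles; "joint_vel": joint speeds; "tau": joint torques, N m; "ee_pos": TCP position; "orientation": TCP orientation; "ft_force": force on the tool from outside, world axes, zero at the start; "moment": the same for the moment, N m; "grip_width": finger opening in mm; "grasp_force": force on a finger pad.
Only numpy, scipy, OpenCV 4.12 (cv2) and the standard library are available. Lean on these libraries where they do the work, as an engineer would, in place of code of your own. Each camera call takes 0.05 s, during which the arm holds its last target. There are 200 camera calls.

## Working session

There is one attempt and no reset: what is moved stays moved. The work goes in short steps, Python scripts to look and compute and a tool call to move; the robot and the scene stay as the last step left them, time stands still between calls to the robot, and variables do not carry over. Pictures are saved under pics/ and viewed, at most 10 in all, crops included, and the job is handed in when it is done.

Besides the shell and the picture viewer there is one more tool, called after "Request:" by a JSON object that holds its "op" and its "data". send_rows: Moves the arm, as the interface text tells. Its arguments: {"type":"object","properties":{"deltas":{"type":"array"},"newtons":{"type":"number"}},"required":["deltas"]}

```bash
mkdir -p pics; cat > h.py <<'E'
import numpy as np, cv2
from cell import *
def cam(im):
    K=np.array([[im['fx'],0,im['cx']],[0,im['fy'],im['cy']],[0,0,1.]]);E=np.array(im['extrinsics']);return K,np.array(im['dist'],float),E
def ray(im,uv,z):
    K,d,E=cam(im);p=cv2.undistortPoints(np.array(uv,float).reshape(-1,1,2),K,d).reshape(-1,2)
    R,t=E[:3,:3],E[:3,3];c=-R.T@t;v=np.c_[p,np.ones(len(p))]@R
    return c+v*((z-c[2])/v[:,2])[:,None]
def proj(im,P):
    K,d,E=cam(im);return cv2.projectPoints(np.array(P,float).reshape(-1,1,3),cv2.Rodrigues(E[:3,:3])[0],E[:3,3],K,d)[0].reshape(-1,2)
def save(im,n): cv2.imwrite('pics/'+n+'.png',im['pixels'][:,:,::-1])
E
python3 - <<'E'
from h import *
s=get_state();print({k:np.round(v,2).tolist() for k,v in s.items()})
for n in('top','scene'):
    im=get_image(n);save(im,n+'0')
    K,d,E=cam(im);print(n,im['fx'],(-E[:3,:3].T@E[:3,3]).round())
    for q in('bar','jig','end_stop','drill_plate','pin_a','hole_a','hex_keys','screw_jar','bench_hammer','tape_measure'):
        print(q,[(round(r['conf'],2),np.round(r['position']).tolist(),proj(im,r['position'])[0].round().tolist()) for r in search_frame(q,im)][:4])
E
```

```text
{'time': 0.0, 'q': [68.18, 15.85, 86.29, -0.0, 77.96, -6.93], 'joint_vel': [-0.04, -0.01, -0.05, 0.01, -0.07, 0.07], 'tau': [0.0, -40.46, -23.72, 0.07, 0.03, -0.0], 'ee_pos': [147.51, 555.19, 204.62], 'orientation': [[-0.97, 0.26, -0.0], [0.26, 0.97, -0.0], [0.0, -0.0, -1.0]], 'ft_force': [-0.61, -0.41, -0.09], 'moment': [-0.03, 0.03, 0.02], 'grasp_force': 0.0, 'grip_width': 94.0}
top 470.6994382957651 [ 484.  102. 1145.]
bar [(0.87, [519.0, -273.0, 26.0], [482.0, 250.0]), (0.87, [408.0, -139.0, 21.0], [427.0, 297.0]), (0.79, [549.0, 156.0, 19.0], [303.0, 240.0])]
jig [(0.82, [490.0, 14.0, 9.0], [362.0, 264.0])]
end_stop [(0.45, [557.0, 20.0, 53.0], [361.0, 235.0])]
drill_plate [(0.66, [453.0, 271.0, 13.0], [256.0, 280.0])]
pin_a [(0.93, [489.0, 13.0, 17.0], [363.0, 264.0])]
hole_a [(0.92, [449.0, 268.0, 12.0], [257.0, 282.0])]
hex_keys [(0.52, [639.0, -148.0, 9.0], [428.0, 202.0])]
screw_jar [(0.94, [701.0, 65.0, 83.0], [341.0, 171.0])]
bench_hammer [(0.91, [694.0, 255.0, 25.0], [261.0, 180.0])]
tape_measure [(0.67, [521.0, 474.0, 59.0], [167.0, 252.0]), (0.37, [493.0, 14.0, 12.0], 
[... 327 characters left out ...]
.0, 48.0], [322.0, 277.0])]
drill_plate [(0.81, [446.0, 261.0, 13.0], [230.0, 248.0]), (0.54, [637.0, -154.0, 4.0], [400.0, 328.0])]
pin_a [(0.75, [697.0, 44.0, 58.0], [371.0, 248.0]), (0.71, [490.0, 5.0, 19.0], [299.0, 301.0])]
hole_a [(0.58, [450.0, 260.0, 12.0], [232.0, 248.0]), (0.54, [517.0, -285.0, 14.0], [391.0, 390.0])]
hex_keys [(0.81, [641.0, -154.0, 6.0], [402.0, 326.0])]
screw_jar [(0.69, [698.0, 45.0, 62.0], [372.0, 246.0]), (0.47, [449.0, 260.0, 13.0], [232.0, 248.0])]
bench_hammer [(0.75, [694.0, 234.0, 27.0], [326.0, 221.0])]
tape_measure [(0.71, [514.0, 466.0, 37.0], [223.0, 194.0]), (0.68, [446.0, 258.0, 10.0], [231.0, 249.0]), (0.29, [517.0, -283.0, 16.0], [390.0, 388.0])]
```

View pics/top0.png

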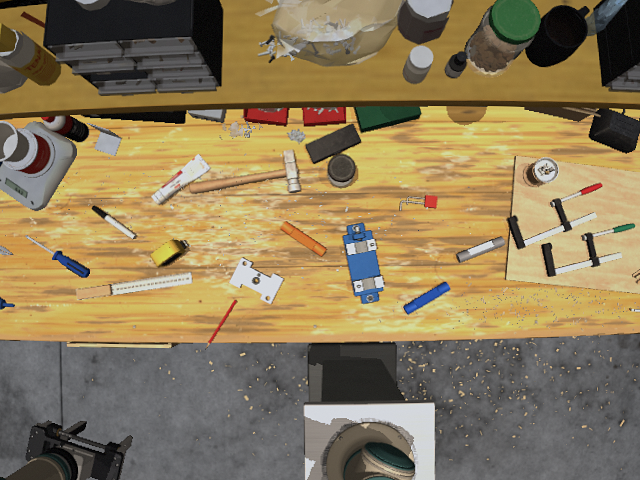

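View pics/scene0.png

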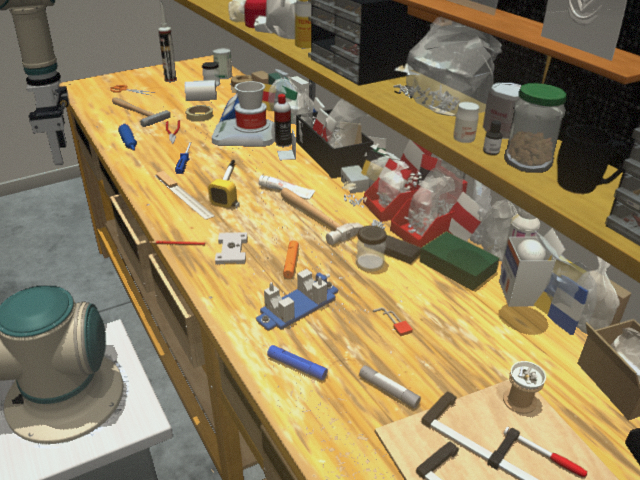

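```bash
python3 - <<'E'
from h import *
T=get_image('top');S=get_image('scene')
import pickle;pickle.dump((T,S),open('im.pkl','wb'))
def crop(im,u,v,w=88,h=75,f=3):
    return cv2.resize(im['pixels'][v-h//2:v-h//2+h,u-w//2:u-w//2+w,::-1],(w*f,h*f),interpolation=cv2.INTER_CUBIC)
r1=np.hstack([crop(T,362,264,66,98,4),crop(T,482,250,66,98,4),crop(T,257,280,66,98,4)])
r2=np.hstack([crop(S,299,300,88,68),crop(S,389,387,88,68),crop(S,231,248,88,68)])
cv2.imwrite('pics/c.png',np.vstack([r1,r2]))
# masks
for n,im in(('T',T),('S',S)):
    for q,z in(('bar',12),('jig',12),('drill_plate',12)):
        for r in cut_out(q,im)[:3]:
            m=r['pixels'].astype(np.uint8);c=cv2.findContours(m,0,2)[0];c=max(c,key=cv2.contourArea).reshape(-1,2)
            P=ray(im,c,z)[:,:2].astype(np.float32);b=cv2.minAreaRect(P)
            print(n,q,round(r['conf'],2),c.mean(0).round(),np.round(b[0],1),np.round(b[1],1),round(b[2],1))
E
```

```text
T bar 0.9 [424. 299.] [ 404.9 -138.6] [ 27.4 120.7] 28.5
T bar 0.87 [480. 249.] [ 521.  -274.5] [ 23.5 123. ] 20.5
T bar 0.75 [305. 240.] [552.8 158. ] [120.8  24.8] 55.6
T jig 0.86 [363. 265.] [491.4  12.8] [195.1  77.2] 9.7
T drill_plate 0.91 [256. 280.] [453.5 270.5] [113.8  71.3] 62.9
S bar 0.73 [290. 259.] [552.8 157.5] [146.8  25.5] 54.6
S bar 0.7 [297. 362.] [ 404.3 -139.7] [ 31.2 131.1] 29.7
S bar 0.65 [391. 387.] [ 520.3 -274.8] [ 31.3 126.4] 20.5
S jig 0.6 [297. 299.] [490.9  33.7] [214.  133.1] 13.3
S drill_plate 0.85 [230. 250.] [448.8 263.6] [127.8  68.2] 64.0
```

View pics/c.png

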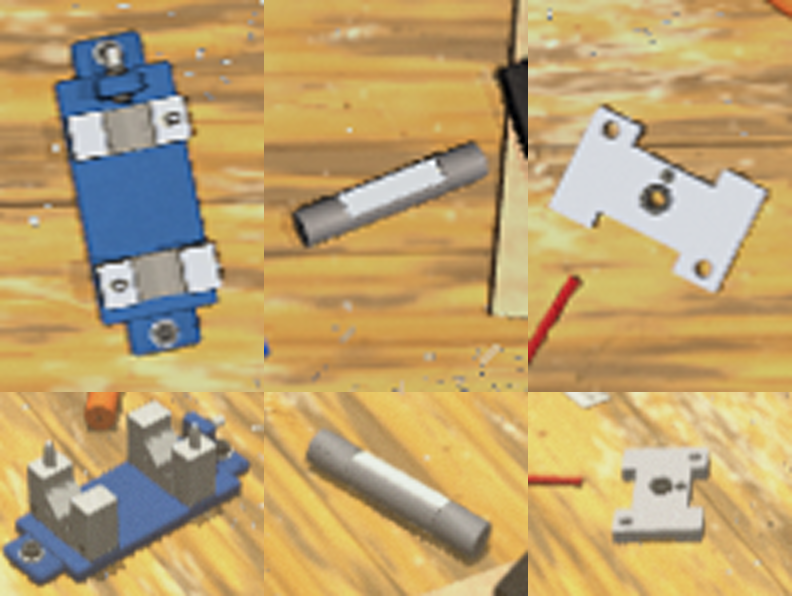

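```bash
cat > fit.py <<'E'
from h import *
from scipy.optimize import least_squares
import pickle
T,S=pickle.load(open('im.pkl','rb'))
def uv(m,x0,y0,u,v,w,h,f): m=np.array(m,float)-[x0,y0];return (m+.5)/f-.5+[u-w//2,v-h//2]
def fit(name,X,mt,ms,tp,sp,g):
    ut=uv(mt,*tp);us=uv(ms,*sp)
    def res(p,only=None):
        c,s=np.cos(p[2]),np.sin(p[2]);f=lambda A:np.c_[A[:,0]*c-A[:,1]*s+p[0],A[:,0]*s+A[:,1]*c+p[1],A[:,2]]
        a=proj(T,f(X[0]))-ut;b=proj(S,f(X[1]))-us
        return np.concatenate([a.ravel()]*(only!='S')+[b.ravel()]*(only!='T'))
    for o in('T','S',None):
        r=least_squares(lambda p:res(p,o),g,x_scale=[10,10,.1],loss='soft_l1');print(name,o,r.x[:2].round(1),np.degrees(r.x[2]).round(2));
        if o: print(res(r.x,o).reshape(-1,2).round(1).tolist())
z=55.8
A=lambda*a:np.array(a,float)
fit('jig',(A((-34,57,z),(34,57,z),(34,31,z),(-34,31,z),(-34,-31,z),(34,-31,z),(34,-57,z),(-34,-57,z),(24.5,44,73.8),(-24.5,-44,73.8)),
 A((-24.5,-44,73.8),(24.5,44,73.8),(14.5,-57,z),(34,-57,z),(34,-31,z),(14.5,-31,z))),
 [(65,117),(184,97),(191,137),(73,160),(96,265),(212,243),(219,287),(101,308),(172,118),(120,285)],
 [(49,441),(195,427),(70,503),(91,515),(118,497),(98,486)],(0,0,362,264,66,98,4),(0,392,299,300,88,68,3),[490,12,np.radians(-80)])
fit('plate',(A((24.5,44,12),(-24.5,-44,12),(0,0,17),(34.5,57,12),(34.5,-57,12),(-34.5,-57,12),(-34.5,57,12)),A((24.5,44,12),(-24.5,-44,12),(0,0,17))),
 [(613,130),(703,268),(656,198),(605,105),(768,190),(716,290),(550,208)],[(697,457),(626,520),(661,486)],(528,0,257,280,66,98,4),(528,392,231,248,88,68,3),[453,270,np.radians(-27)])
E
python3 fit.py
```

```text
jig T [486.7  13.1] -80.0
[[0.4, -0.3], [-0.6, -0.8], [-0.2, 0.2], [0.5, -0.1], [-0.2, 0.1], [-0.3, 0.1], [0.1, 0.2], [0.7, 0.4], [0.2, -0.1], [-0.6, 0.2]]
jig S [485.1   9.6] -79.36
[[-0.0, 0.9], [-0.1, -0.3], [-0.0, -0.8], [-1.0, 0.1], [0.3, 0.6], [0.8, -0.5]]
jig None [486.5  12.4] -79.68
plate T [453.3 270.2] -27.58
[[-0.1, -0.3], [0.4, 0.0], [0.3, 0.1], [-0.9, -0.1], [0.1, 0.1], [0.1, 0.7], [-0.2, -0.4]]
plate S [451.9 269.2] -28.68
[[-0.1, 0.2], [-0.1, 0.5], [0.2, -0.8]]
plate None [452.9 270.1] -27.78
```

Request:
{"op": "send_rows", "data": {"deltas": [[[0, 0, 7], [-32, -32, 0], 94], [[0, 0, 14], [-64, -64, 0], 94], [[0, 0, 14], [-64, -64, 0], 94]]}}

```text
time: 1.75
ee_pos: [194.6, 472.6, 205.3]
orientation: [[-0.873, 0.488, 0.001], [0.488, 0.873, -0.005], [-0.003, -0.003, -1.0]]
ft_force: [0.4, -0.9, -0.4]
grip_width: 94.2
grasp_force: 0.0
```

```bash
cat > d.py <<'E'
import sys
from h import *
from scipy.spatial.transform import Rotation as Ro
def delta(pos,yaw,tilt=0,verbose=True):
    # yaw: heading of tool y (deg), tool z down, then turn tilt about tool x
    s=get_state();R=np.array(s['orientation']);p=np.array(s['ee_pos'])
    a=np.radians(yaw);Y=np.array([np.cos(a),np.sin(a),0]);Z=np.array([0,0,-1.]);D=np.c_[np.cross(Y,Z),Y,Z]@Ro.from_euler('x',tilt,degrees=True).as_matrix()
    print('t',round(s['time'],2),'pos',p.round(1),'F',np.round(s['ft_force'],1),'w',round(s['grip_width'],1),'gf',round(s['grasp_force'],1),'q',np.round(s['q'],1))
    print('turn',Ro.from_matrix(R.T@D).as_rotvec(degrees=True).round(2),'shift',(R.T@(np.array(pos)-p)).round(1),'dist',np.linalg.norm(np.array(pos)-p).round(1))
if __name__=='__main__': delta([float(x) for x in sys.argv[1:4]],*[float(x) for x in sys.argv[4:]])
E
python3 d.py 521 -275 150 20.5
```

```text
t 1.75 pos [194.6 472.6 205.3] F [ 0.4 -0.9 -0.4] w 94.2 gf 0.0 q [60.  10.4 93.6 -0.2 76.2 -0.8]
turn [-0.12  0.24 40.32] shift [-649.3 -493.4   59. ] dist 817.7
```

Request:
{"op": "send_rows", "data": {"deltas": [[[0, 0, 40], [-649, -493, 55], 94], [[0, 0, 40], [-649, -493, 55], 94], [[0, 0, 40], [-649, -493, 55], 94], [[0, 0, 40], [-649, -493, 55], 94], [[0, 0, 40], [-649, -493, 55], 94]]}}

```text
time: 2.17
ee_pos: [277.7, 286.1, 191.6]
orientation: [[-0.424, 0.906, 0.001], [0.906, 0.424, 0.001], [0.0, 0.001, -1.0]]
ft_force: [0.4, -0.2, 0.0]
grip_width: 94.2
grasp_force: 0.0
```

```bash
python3 d.py 521 -275 150 20.5
```

```text
t 2.17 pos [277.7 286.1 191.6] F [ 0.4 -0.2  0. ] w 94.2 gf 0.0 q [ 35.8   0.8 106.7   0.   72.4  10.8]
turn [ 0.07 -0.03  4.56] shift [-611.4  -17.3   41.3] dist 613.0
```

Request:
{"op": "send_rows", "data": {"deltas": [[[0, 0, 4.5], [-611, -17, 41], 94], [[0, 0, 4.5], [-611, -17, 41], 94], [[0, 0, 4.5], [-611, -17, 41], 94], [[0, 0, 4.5], [-611, -17, 41], 94], [[0, 0, 4.5], [-611, -17, 41], 94]]}}

```text
time: 2.58
ee_pos: [361.6, 95.4, 177.9]
orientation: [[-0.356, 0.934, 0.002], [0.934, 0.356, 0.001], [-0.0, 0.002, -1.0]]
ft_force: [1.1, 1.0, 0.0]
grip_width: 93.9
grasp_force: 0.0
```

Request:
{"op": "send_rows", "data": {"deltas": [[[0, 0, 0], [-390, 20, 27], 94], [[0, 0, 0], [-390, 20, 27], 94], [[0, 0, 0], [-390, 20, 27], 94], [[0, 0, 0], [-390, 20, 27], 94], [[0, 0, 0], [-390, 20, 27], 94]]}}

```text
time: 3.0
ee_pos: [445.4, -95.3, 163.3]
orientation: [[-0.355, 0.935, 0.001], [0.935, 0.355, 0.0], [-0.0, 0.001, -1.0]]
ft_force: [1.2, 0.6, 0.1]
grip_width: 94.0
grasp_force: 0.0
```

```bash
python3 d.py 521 -275 70 20.5
```

```text
t 3.0 pos [445.4 -95.3 163.3] F [1.2 0.6 0.1] w 94.0 gf 0.0 q [-20.9   7.2 103.9   0.   68.8 -41.7]
turn [0.08 0.01 0.3 ] shift [-194.8    6.7   93.4] dist 216.1
```

Request:
{"op": "send_rows", "data": {"deltas": [[[0, 0, 0], [-194, 6.5, 40], 94], [[0, 0, 0], [-194, 6.5, 40], 94], [[0, 0, 0], [-194, 6.5, 40], 94], [[0, 0, 0], [-194, 6.5, 40], 94], [[0, 0, 0], [-194, 6.5, 90], 94]]}}

```text
time: 3.42
ee_pos: [521.7, -269.8, 97.0]
orientation: [[-0.354, 0.935, 0.012], [0.935, 0.354, -0.009], [-0.013, 0.008, -1.0]]
ft_force: [1.4, -1.4, 0.5]
grip_width: 94.2
grasp_force: 0.0
```

Request:
{"op": "send_rows", "data": {"deltas": [[[0, 0, 0], [0, 0, 0], 94], [[0, 0, 0], [0, 0, 0], 94]]}}

```text
time: 3.58
ee_pos: [514.4, -262.2, 90.6]
orientation: [[-0.354, 0.935, -0.004], [0.935, 0.354, 0.003], [0.005, -0.003, -1.0]]
ft_force: [-0.2, 0.4, 1.7]
grip_width: 94.1
grasp_force: 0.0
```

```bash
python3 - <<'E'
from h import *
from d import delta
im=get_image('top');b=im['pixels'][205:295,430:535,::-1];im2=get_image('scene');c=im2['pixels'][335:425,335:440,::-1]
cv2.imwrite('pics/g1.png',np.hstack([cv2.resize(b,None,fx=3.8,fy=3.8,interpolation=2),cv2.resize(c,None,fx=3.8,fy=3.8,interpolation=2)]))
delta([521,-275,3],20.5)
E
```

```text
t 3.68 pos [ 515.4 -261.5   93.4] F [-0.4  0.4 -0.2] w 94.1 gf 0.0 q [-33.8  20.8  95.6   0.   63.6 -54.7]
turn [ 0.02 -0.03  0.33] shift [-14.7   0.4  90.4] dist 91.6
```

View pics/g1.png

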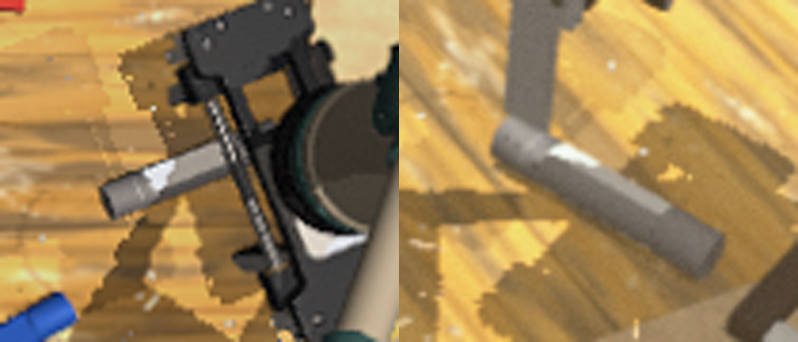

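Request:
{"op": "send_rows", "data": {"deltas": [[[0, 0, 0.3], [-15, 0.4, 35], 94], [[0, 0, 0.3], [-15, 0.4, 65], 94], [[0, 0, 0.3], [-15, 0.4, 84], 60], [[0, 0, 0.3], [-15, 0.4, 90], 40], [[0, 0, 0.3], [-15, 0.4, 90], 32]], "newtons": 25}}

```text
time: 4.1
ee_pos: [520.7, -274.6, 3.1]
orientation: [[-0.352, 0.936, -0.001], [0.936, 0.352, 0.001], [0.001, -0.0, -1.0]]
ft_force: [-0.4, 0.1, 0.5]
grip_width: 77.5
grasp_force: 0.0
```

Request:
{"op": "send_rows", "data": {"deltas": [[[0, 0, 0], [0, 0, 0], 30], [[0, 0, 0], [0, 0, 0], 28], [[0, 0, 0], [0, 0, 0], 28]]}}

```text
time: 4.35
ee_pos: [522.4, -276.6, 5.0]
orientation: [[-0.351, 0.936, 0.003], [0.936, 0.351, -0.002], [-0.003, 0.002, -1.0]]
ft_force: [-0.5, -0.5, 0.4]
grip_width: 57.6
grasp_force: 0.0
```

```bash
python3 d.py 521 -275 3 20.5
```

```text
t 4.35 pos [ 522.4 -276.6    5. ] F [-0.5 -0.5  0.4] w 57.6 gf 0.0 q [-34.6  27.  100.1   0.   52.6 -55.2]
turn [0.13 0.17 0.03] shift [ 1.9 -0.8  2. ] dist 2.9
```

Fingers close at about 80 mm/s; go on.

Request:
{"op": "send_rows", "data": {"deltas": [[[0, 0, 0], [0, 0, 0], 30], [[0, 0, 0], [0, 0, 0], 28], [[0, 0, 0], [0, 0, 0], 28], [[0, 0, 0], [0, 0, 0], 28], [[0, 0, 0], [0, 0, 0], 26]]}}

```text
time: 4.77
ee_pos: [521.1, -276.1, 3.0]
orientation: [[-0.35, 0.937, 0.0], [0.937, 0.35, 0.0], [0.0, 0.0, -1.0]]
ft_force: [-0.5, 0.4, 0.4]
grip_width: 26.8
grasp_force: 0.0
```

Request:
{"op": "send_rows", "data": {"deltas": [[[0, 0, 0], [0, 0, 0], 22], [[0, 0, 0], [0, 0, 0], 18], [[0, 0, 0], [0, 0, 0], 15], [[0, 0, 0], [0, 0, 0], 15]]}}

```text
time: 5.1
ee_pos: [520.9, -276.1, 2.8]
orientation: [[-0.35, 0.937, -0.0], [0.937, 0.35, 0.0], [0.0, -0.0, -1.0]]
ft_force: [-0.8, -0.1, -0.3]
grip_width: 23.0
grasp_force: 25.0
```

```bash
python3 d.py 521 -275 100 20.5
```

```text
t 5.1 pos [ 520.9 -276.1    2.8] F [-0.8 -0.1 -0.3] w 23.0 gf 25.0 q [-34.7  27.2 100.2  -0.   52.6 -55.2]
turn [-0.01 -0.01  0.01] shift [  1.1   0.4 -97.1] dist 97.2
```

```bash
cat >> d.py <<'E'
def bar(jx,jy,z,yaw=100.2,tilt=-25.8,off=9.2,J=(486.5,12.5),verbose=True):
    # delta bringing the bar middle (off behind TCP) to jig coords
    th=np.radians(10.2);u=np.array([np.cos(th),np.sin(th)]);x=np.array([np.sin(th),-np.cos(th)])
    a=np.radians(yaw);Y=np.array([np.cos(a),np.sin(a),0]);t=np.radians(tilt)
    Zt=np.array([0,0,-1.])*np.cos(t)-Y*np.sin(t)
    P=np.r_[np.array(J)+jx*x+jy*u,z]+off*Zt
    delta(P,yaw,tilt)
E
python3 -c "
from d import *
bar(0,-25,140)"
```

```text
t 5.1 pos [ 520.9 -276.1    2.8] F [-0.8 -0.1 -0.3] w 23.0 gf 25.0 q [-34.7  27.2 100.2  -0.   52.6 -55.2]
turn [-21.48  17.9  -78.25] shift [ 290.8   44.9 -128.8] dist 321.2
```

Request:
{"op": "send_rows", "data": {"deltas": [[[0, 0, 0], [0, 0, -20], 15], [[0, 0, 0], [0, 0, -50], 15], [[0, 0, 0], [0, 0, -85], 15], [[0, 0, -7], [30, 0, -110], 15], [[0, 0, -14], [60, 0, -130], 15]]}}

```text
time: 5.52
ee_pos: [501.0, -220.7, 134.4]
orientation: [[-0.569, 0.822, 0.002], [0.822, 0.569, -0.001], [-0.002, 0.001, -1.0]]
ft_force: [0.8, 1.2, -3.6]
grip_width: 23.3
grasp_force: 25.0
```

```bash
python3 -c "
from d import *
bar(0,-25,140,tilt=0);bar(0,-25,140)"
```

```text
t 5.52 pos [ 501.  -220.7  134.4] F [ 0.8  1.2 -3.6] w 23.3 gf 25.0 q [-31.1  16.2  96.2   0.   67.4 -65.8]
turn [ -0.     0.14 -65.49] shift [210.3  98.2   3.3] dist 232.1
t 5.52 pos [ 501.  -220.7  134.4] F [ 0.8  1.2 -3.6] w 23.3 gf 25.0 q [-31.1  16.2  96.2   0.   67.4 -65.8]
turn [-22.91  14.88 -64.29] shift [213.9  99.8   2.4] dist 236.1
```

Request:
{"op": "send_rows", "data": {"deltas": [[[-2.3, 1.5, -6.4], [21, 10, 0], 15], [[-4.6, 3, -12.8], [42, 20, 0], 15], [[-6.9, 4.5, -19.2], [63, 30, 0], 15], [[-9.2, 6, -25.6], [84, 40, 0], 15], [[-11.5, 7.5, -32], [107, 50, 0], 15]]}}

```text
time: 5.93
ee_pos: [479.9, -102.4, 132.5]
orientation: [[-0.921, 0.388, 0.025], [0.383, 0.893, 0.235], [0.069, 0.226, -0.972]]
ft_force: [-0.4, -0.6, -3.8]
grip_width: 23.1
grasp_force: 25.0
```

```bash
python3 -c "
from d import *
bar(0,-25,140)"
```

```text
t 5.93 pos [ 479.9 -102.4  132.5] F [-0.4 -0.6 -3.8] w 23.1 gf 25.0 q [ -30.3   13.8  101.8   13.2   70.6 -102.3]
turn [-11.23   7.31 -32.22] shift [61.  94.7 27.2] dist 115.9
```

Request:
{"op": "send_rows", "data": {"deltas": [[[-2.2, 1.5, -6.4], [12, 19, 4], 15], [[-4.5, 2.9, -12.8], [24, 38, 9], 15], [[-6.7, 4.4, -19.2], [36, 57, 15], 15], [[-9, 5.8, -25.7], [48, 76, 21], 15], [[-11.2, 7.3, -32.2], [61, 94.7, 27.2], 15]]}}

```text
time: 6.35
ee_pos: [462.0, 11.6, 131.3]
orientation: [[-0.984, -0.159, -0.077], [-0.176, 0.887, 0.427], [0.0, 0.434, -0.901]]
ft_force: [0.9, -1.4, -3.5]
grip_width: 23.5
grasp_force: 25.0
```

Request:
{"op": "send_rows", "data": {"deltas": [[[0, 0, 0], [0, 0, 0], 15], [[0, 0, 0], [0, 0, 0], 15]]}}

```text
time: 6.52
ee_pos: [462.1, 11.1, 130.9]
orientation: [[-0.985, -0.153, -0.077], [-0.171, 0.888, 0.426], [0.003, 0.433, -0.902]]
ft_force: [0.6, -0.3, -3.5]
grip_width: 23.1
grasp_force: 25.0
```

```bash
cat > look.py <<'E'
import sys
from d import *
bar(0,-25,140)
im=get_image('scene');s=get_state();R=np.array(s['orientation']);A=np.array(s['ee_pos'])-R[:,2]*9.2
np.save('lastR.npy',R)
u,v=proj(im,A)[0].astype(int);w,h,f=120,110,5
c=np.ascontiguousarray(cv2.resize(im['pixels'][v-h//2:v-h//2+h,u-w//2:u-w//2+w,::-1],None,fx=f,fy=f,interpolation=2))
t=float(sys.argv[2])
B=Ro.from_rotvec(np.radians(t)*R[:,0]).as_matrix() # extra roll
n0=-R[:,2]*np.cos(np.radians(25.8))+R[:,1]*np.sin(np.radians(25.8));n=B@n0;y=np.cross(n,R[:,0])
q=[A+R[:,0]*a+y*b+n*8.8 for a,b in((-32,-8.2),(32,-8.2),(32,8.2),(-32,8.2))]
pts=((proj(im,q)-[u-w//2,v-h//2]+.5)*f).astype(int)
cv2.polylines(c,[pts],True,(0,0,255),1);cv2.imwrite('pics/'+sys.argv[1]+'.png',c);print(n)
E
python3 look.py g2 0
```

```text
t 6.52 pos [462.1  11.1 130.9] F [ 0.6 -0.3 -3.5] w 23.1 gf 25.0 q [ -25.2   16.   103.3   21.2   77.1 -132.8]
turn [-0.17 -0.02 -0.37] shift [ 0.8  1.3 -0.3] dist 1.5
[0.00153321 0.00406136 0.99999058]
```

View pics/g2.png

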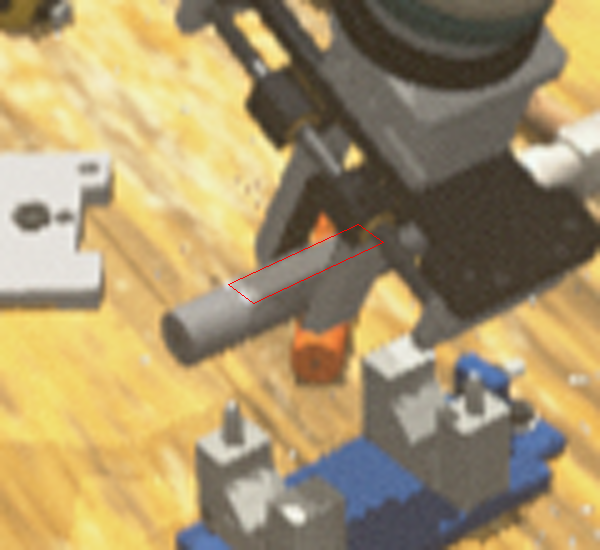

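```bash
python3 - <<'E'
from h import *
R=np.load('lastR.npy');s=get_state();A=np.array(s['ee_pos'])-R[:,2]*9.2
x=R[:,0];up=np.array([0,0,1.]);up-=x*(up@x);up/=np.linalg.norm(up);y=np.cross(up,x)
print('y',y.round(2))
for n in('scene','top'):
    im=get_image(n);g=cv2.cvtColor(im['pixels'],cv2.COLOR_RGB2GRAY).astype(np.float32)
    # planar profile: offset e across bar at height 8.8 above axis; and along
    for s0 in(14,18,22,26,30,34,38,46,54,58,62,66):
        e=np.arange(-16,17,2)
        P=proj(im,[A+x*s0+y*k+up*9.5 for k in e]).astype(np.float32)
        print(n,s0,P[8].round(),cv2.remap(g,P[None,:,0],P[None,:,1],1)[0].astype(int).tolist())
E
```

```text
y [ 0.17 -0.99  0.  ]
scene 14 [280. 257.] [197, 172, 144, 114, 126, 139, 146, 146, 144, 141, 139, 133, 116, 101, 94, 93, 92]
scene 18 [279. 257.] [200, 202, 203, 192, 172, 149, 142, 143, 142, 143, 141, 133, 117, 101, 93, 95, 93]
scene 22 [277. 258.] [185, 183, 182, 176, 169, 158, 143, 142, 142, 143, 142, 131, 117, 108, 97, 92, 92]
scene 26 [275. 259.] [172, 169, 166, 167, 157, 157, 161, 159, 157, 152, 150, 138, 118, 103, 100, 103, 100]
scene 30 [274. 260.] [199, 198, 197, 197, 200, 190, 178, 182, 203, 221, 216, 203, 153, 121, 107, 106, 104]
scene 34 [272. 260.] [166, 159, 166, 179, 194, 209, 196, 181, 177, 189, 196, 190, 179, 164, 131, 119, 109]
scene 38 [270. 261.] [199, 192, 175, 168, 174, 174, 172, 175, 175, 177, 174, 169, 160, 148, 139, 123, 110]
scene 46 [267. 263.] [192, 193, 191, 184, 176, 172, 171, 174, 178, 176, 170, 163, 157, 149, 140, 132, 121]
scene 54 [263. 264.] [180, 179, 179, 178, 175, 174, 175, 176, 176, 175, 168, 160, 154, 145, 136, 128, 117]
scene 58 [262. 265.] [167, 173, 173, 176, 172, 163, 164, 170, 171, 168, 166, 159, 151, 142, 135, 123, 110]
scene 62 [260. 26
[... 624 characters left out ...]
8]
top 34 [374. 292.] [29, 37, 53, 57, 54, 47, 54, 78, 64, 46, 41, 39, 38, 38, 38, 38, 58]
top 38 [375. 294.] [24, 36, 46, 49, 47, 44, 44, 43, 41, 40, 38, 37, 36, 35, 37, 49, 103]
top 46 [375. 297.] [137, 92, 95, 116, 138, 161, 172, 182, 185, 169, 147, 121, 98, 122, 171, 187, 186]
top 54 [376. 301.] [121, 104, 101, 117, 136, 156, 174, 190, 180, 157, 138, 116, 90, 141, 180, 185, 185]
top 58 [376. 303.] [193, 152, 123, 127, 140, 157, 171, 176, 170, 155, 138, 122, 115, 176, 186, 183, 182]
top 62 [377. 305.] [193, 192, 189, 186, 180, 187, 192, 191, 188, 182, 182, 190, 192, 190, 191, 190, 190]
top 66 [377. 307.] [190, 200, 208, 210, 208, 204, 202, 201, 204, 203, 201, 196, 194, 194, 197, 200, 201]
```

```bash
sed -i 's/J=(486.5,12.5)/J=(486.5,10.5)/' d.py; python3 -c "
from d import *
bar(0,-15,62)"
```

```text
t 6.67 pos [462.8  10.3 131.7] F [ 0.2 -0.3 -3.5] w 23.1 gf 25.0 q [ -25.3   16.   103.3   21.2   77.1 -132.9]
turn [-0.21  0.12 -0.39] shift [ -8.5 -33.6  70.4] dist 78.4
```

Request:
{"op": "send_rows", "data": {"deltas": [[[-0.2, 0, -0.4], [-8.5, -13, 20], 15], [[-0.2, 0, -0.4], [-8.5, -22, 40], 15], [[-0.2, 0, -0.4], [-8.5, -30, 60], 15], [[-0.2, 0, -0.4], [-8.5, -33.6, 70.4], 15], [[-0.2, 0, -0.4], [-8.5, -33.6, 70.4], 15]]}}

```text
time: 7.08
ee_pos: [469.4, 12.6, 52.1]
orientation: [[-0.984, -0.158, -0.079], [-0.176, 0.885, 0.43], [0.002, 0.438, -0.899]]
ft_force: [-0.2, 0.6, -2.7]
grip_width: 23.6
grasp_force: 25.0
```

Request:
{"op": "send_rows", "data": {"deltas": [[[0, 0, 0], [0, 0, 0], 15]]}}

```text
time: 7.17
ee_pos: [470.9, 12.3, 53.8]
orientation: [[-0.984, -0.159, -0.076], [-0.176, 0.885, 0.43], [-0.001, 0.436, -0.9]]
ft_force: [-0.4, -0.6, -3.5]
grip_width: 23.6
grasp_force: 25.0
```

```bash
python3 - <<'E'
from d import *
bar(0,-15,46.5)
ims=[]
for n,P in(('top',(470,11,60)),('scene',(470,11,60))):
    im=get_image(n);u,v=proj(im,P)[0].astype(int);c=im['pixels'][v-50:v+50,u-40:u+40,::-1];ims.append(cv2.resize(c,None,fx=5,fy=5,interpolation=2))
cv2.imwrite('pics/g3.png',np.hstack(ims))
E
```

```text
t 7.17 pos [470.9  12.3  53.8] F [-0.4 -0.6 -3.5] w 23.6 gf 25.0 q [ -24.9   21.9  107.9   22.8   67.4 -137.1]
turn [ 0.08  0.09 -0.  ] shift [-0.  -7.3 13.8] dist 15.6
```

View pics/g3.png

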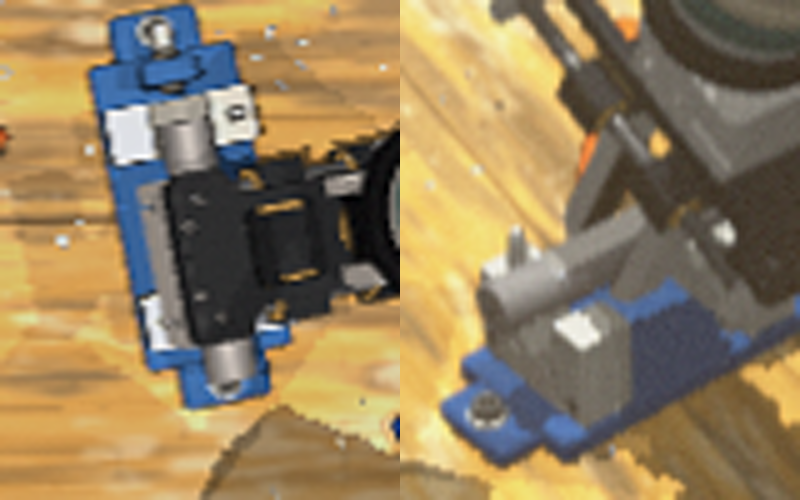

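Request:
{"op": "send_rows", "data": {"deltas": [[[0, 0, 0], [0, -2.4, 4.6], 15], [[0, 0, 0], [0, -4.8, 9.2], 15], [[0, 0, 0], [0, -6.3, 11.9], 15], [[0, 0, 0], [0, -6.8, 12.9], 15], [[0, 0, 0], [0, -7.1, 13.5], 15]]}}

```text
time: 7.68
ee_pos: [470.8, 12.3, 38.4]
orientation: [[-0.984, -0.16, -0.076], [-0.178, 0.885, 0.43], [-0.002, 0.437, -0.9]]
ft_force: [0.3, -0.5, -4.1]
grip_width: 23.4
grasp_force: 25.0
```

Request:
{"op": "send_rows", "data": {"deltas": [[[0, 0, 0], [0, 0, 0], 15]]}}

```text
time: 7.77
ee_pos: [470.8, 12.3, 38.5]
orientation: [[-0.984, -0.16, -0.076], [-0.178, 0.885, 0.43], [-0.002, 0.437, -0.9]]
ft_force: [-0.8, -0.1, -3.1]
grip_width: 23.5
grasp_force: 25.0
```

```bash
python3 -c "
from d import *
bar(0,-15,45.5)"
```

```text
t 7.77 pos [470.8  12.3  38.5] F [-0.8 -0.1 -3.1] w 23.5 gf 25.0 q [ -24.9   23.1  108.9   23.2   65.4 -138.1]
turn [0.09 0.07 0.06] shift [-0.1 -1.1  0.9] dist 1.4
```

Request:
{"op": "send_rows", "data": {"deltas": [[[0, 0, 0], [0, -0.25, 0.5], 15], [[0, 0, 0], [0, -0.5, 1], 15], [[0, 0, 0], [0, -0.5, 1], 15]]}}

```text
time: 8.02
ee_pos: [471.1, 12.4, 37.9]
orientation: [[-0.984, -0.161, -0.076], [-0.178, 0.885, 0.43], [-0.002, 0.437, -0.9]]
ft_force: [0.1, -0.9, -0.4]
grip_width: 23.6
grasp_force: 25.0
```

Request:
{"op": "send_rows", "data": {"deltas": [[[0, 0, 0], [0, -0.25, 0.5], 15], [[0, 0, 0], [0, -0.4, 0.8], 15], [[0, 0, 0], [0, -0.4, 0.8], 15]]}}

```text
time: 8.27
ee_pos: [471.1, 12.4, 37.8]
orientation: [[-0.984, -0.161, -0.075], [-0.178, 0.885, 0.431], [-0.003, 0.437, -0.899]]
ft_force: [-1.0, -2.3, 7.1]
grip_width: 23.3
grasp_force: 25.0
```

Request:
{"op": "send_rows", "data": {"deltas": [[[0, 0, 0], [-3, 0.2, -0.4], 15], [[0, 0, 0], [-6, 0.2, -0.4], 15], [[0, 0, 0], [-9, 0.2, -0.4], 15], [[0, 0, 0], [-11, 0.2, -0.4], 15]]}}

```text
time: 8.6
ee_pos: [478.1, 13.6, 37.7]
orientation: [[-0.983, -0.162, -0.083], [-0.182, 0.885, 0.429], [0.004, 0.437, -0.9]]
ft_force: [-8.5, -7.4, 8.7]
grip_width: 23.6
grasp_force: 25.0
```

Request:
{"op": "send_rows", "data": {"deltas": [[[0, 0, 0], [-0.7, 0, 0], 15], [[0, 0, 0], [-1.4, 0, 0], 15]]}}

```text
time: 8.77
ee_pos: [479.4, 13.8, 37.7]
orientation: [[-0.983, -0.162, -0.083], [-0.182, 0.885, 0.429], [0.004, 0.437, -0.9]]
ft_force: [-8.4, -6.7, 8.2]
grip_width: 22.9
grasp_force: 25.0
```

```bash
python3 -c "
from d import *
bar(0,0,46)"
```

```text
t 8.77 pos [479.4  13.8  37.7] F [-8.4 -6.7  8.2] w 22.9 gf 25.0 q [ -24.2   23.8  107.6   23.    66.  -137.3]
turn [ 0.1  -0.35  0.18] shift [-6.4 -0.5 -0.3] dist 6.4
```

Request:
{"op": "send_rows", "data": {"deltas": [[[0, 0, 0], [0, -0.3, -0.6], 15], [[0, 0, 0], [-1, -0.3, -0.6], 15], [[0, 0, 0], [-2, -0.3, -0.6], 15]]}}

```text
time: 9.02
ee_pos: [483.5, 14.6, 37.7]
orientation: [[-0.984, -0.161, -0.079], [-0.179, 0.885, 0.43], [0.001, 0.438, -0.899]]
ft_force: [-5.4, -1.3, 4.8]
grip_width: 22.9
grasp_force: 25.0
```

Request:
{"op": "send_rows", "data": {"deltas": [[[0, 0, 0], [-0.7, 0, 0], 15], [[0, 0, 0], [-1.4, 0, 0], 15]]}}

```text
time: 9.18
ee_pos: [484.8, 14.8, 37.7]
orientation: [[-0.984, -0.161, -0.08], [-0.18, 0.885, 0.43], [0.001, 0.438, -0.899]]
ft_force: [-4.8, -2.7, 5.0]
grip_width: 23.6
grasp_force: 25.0
```

```bash
python3 -c "
from d import *
bar(0,0,46)"
```

```text
t 9.18 pos [484.8  14.8  37.7] F [-4.8 -2.7  5. ] w 23.6 gf 25.0 q [ -23.9   24.1  107.2   23.3   66.  -137.1]
turn [ 0.15 -0.12  0.11] shift [-0.9 -0.5 -0.2] dist 1.0
```

Good; friction is down to about 5 N. Go on until the stop is felt.

Request:
{"op": "send_rows", "data": {"deltas": [[[0, 0, 0], [-0.6, 0, -0.1], 15], [[0, 0, 0], [-1.2, 0, -0.1], 15], [[0, 0, 0], [-1.2, 0, -0.1], 15]]}}

```text
time: 9.43
ee_pos: [486.3, 15.0, 37.7]
orientation: [[-0.984, -0.161, -0.079], [-0.179, 0.885, 0.43], [0.001, 0.438, -0.899]]
ft_force: [-4.8, -1.6, 4.0]
grip_width: 23.2
grasp_force: 25.0
```

Request:
{"op": "send_rows", "data": {"deltas": [[[0, 0, 0], [-0.6, 0, 0], 15], [[0, 0, 0], [-1.2, 0, 0], 15], [[0, 0, 0], [-1.2, 0, 0], 15]]}}

```text
time: 9.68
ee_pos: [486.3, 15.1, 37.7]
orientation: [[-0.984, -0.161, -0.081], [-0.181, 0.885, 0.43], [0.003, 0.438, -0.899]]
ft_force: [-7.8, -4.2, 5.4]
grip_width: 23.4
grasp_force: 25.0
```

Request:
{"op": "send_rows", "data": {"deltas": [[[0, 0, 0], [-0.6, 0, 0], 15], [[0, 0, 0], [-1.2, 0, 0], 15], [[0, 0, 0], [-1.2, 0, 0], 15]]}}

```text
time: 9.93
ee_pos: [486.3, 15.1, 37.7]
orientation: [[-0.983, -0.162, -0.084], [-0.182, 0.884, 0.43], [0.005, 0.438, -0.899]]
ft_force: [-8.8, -5.0, 7.2]
grip_width: 23.0
grasp_force: 25.0
```

Request:
{"op": "send_rows", "data": {"deltas": [[[0, 0, 0], [-1.5, 0, -0.2], 15], [[0, 0, 0], [-3, 0, -0.3], 15], [[0, 0, 0], [-3, 0, -0.3], 15]], "newtons": 40}}

```text
time: 10.18
ee_pos: [486.3, 15.1, 37.7]
orientation: [[-0.983, -0.162, -0.09], [-0.185, 0.884, 0.429], [0.01, 0.438, -0.899]]
ft_force: [-14.8, -7.8, 7.9]
grip_width: 22.9
grasp_force: 40.0
```

```bash
python3 -c "
from d import *
bar(0,0,46)"
```

```text
t 10.18 pos [486.3  15.1  37.7] F [-14.8  -7.8   7.9] w 22.9 gf 40.0 q [ -23.6   24.4  106.5   22.9   66.6 -136.6]
turn [ 0.17 -0.71  0.18] shift [ 0.6 -0.5 -0.3] dist 0.9
```

Request:
{"op": "send_rows", "data": {"deltas": [[[0, 0, 0], [2, -0.2, -0.6], 15], [[0, 0, 0], [4.5, -0.2, -0.6], 15], [[0, 0, 0], [4.5, -0.2, -0.6], 15]]}}

```text
time: 10.43
ee_pos: [486.3, 15.1, 37.8]
orientation: [[-0.984, -0.16, -0.08], [-0.179, 0.884, 0.431], [0.002, 0.439, -0.899]]
ft_force: [-5.9, 0.8, -2.4]
grip_width: 22.9
grasp_force: 40.0
```

```bash
python3 -c "
from d import *
bar(0,0,46)"
```

```text
t 10.43 pos [486.3  15.1  37.8] F [-5.9  0.8 -2.4] w 22.9 gf 40.0 q [ -23.9   24.2  107.    23.3   66.1 -136.9]
turn [ 0.21 -0.15  0.04] shift [ 0.6 -0.6 -0.1] dist 0.8
```

Request:
{"op": "send_rows", "data": {"deltas": [[[0, 0, 0], [0, 0, 0], 26], [[0, 0, 0], [0, 0, 0], 32], [[0, 0, 0], [0, 0, 0], 40], [[0, 0, 0], [0, 0, 0], 48], [[0, 0, 0], [0, 0, 0], 56]]}}

```text
time: 10.85
ee_pos: [489.8, 14.1, 38.5]
orientation: [[-0.984, -0.161, -0.074], [-0.177, 0.886, 0.43], [-0.003, 0.436, -0.9]]
ft_force: [-0.3, 1.0, 0.4]
grip_width: 48.8
grasp_force: 0.0
```

```bash
python3 -c "
from d import *
bar(0,0,46)"
```

```text
t 10.85 pos [489.8  14.1  38.5] F [-0.3  1.   0.4] w 48.8 gf 0.0 q [ -23.9   24.2  106.8   23.4   66.  -136.9]
turn [0.04 0.18 0.08] shift [3.8 0.6 1.2] dist 4.1
```

Request:
{"op": "send_rows", "data": {"deltas": [[[0, 0, 0], [1, 0, -15], 60], [[0, 0, 0], [2, 0, -45], 80], [[0, 0, 0], [2, 0, -85], 94], [[0, 0, 0], [2, 0, -120], 94], [[0, 0, 0], [2, 100, -160], 94]]}}

```text
time: 11.27
ee_pos: [494.7, -16.4, 178.0]
orientation: [[-0.985, -0.157, -0.069], [-0.171, 0.889, 0.425], [-0.005, 0.43, -0.903]]
ft_force: [1.3, -0.8, 0.2]
grip_width: 81.9
grasp_force: 0.0
```

Request:
{"op": "send_rows", "data": {"deltas": [[[7, 0, 0], [0, 40, -16], 94], [[14, 0, 0], [0, 80, -16], 94], [[20, 0, 0], [0, 120, -20], 94], [[25, 0, 0], [0, 160, -20], 94], [[25, 0, 0], [0, 160, -20], 94]]}}

```text
time: 11.68
ee_pos: [464.7, 137.8, 270.4]
orientation: [[-0.98, -0.198, 0.009], [-0.198, 0.98, 0.022], [-0.013, 0.02, -1.0]]
ft_force: [-0.4, 0.5, -0.3]
grip_width: 93.9
grasp_force: 0.0
```

```bash
python3 - <<'E'
from d import *
import pickle
ims=[]
T=get_image('top');S=get_image('scene');pickle.dump((T,S),open('im2.pkl','wb'))
for im,P in((T,(487,12,50)),(S,(487,12,50))):
    u,v=proj(im,P)[0].astype(int);print(u,v);c=im['pixels'][v-50:v+50,u-40:u+40,::-1];ims.append(cv2.resize(c,None,fx=5,fy=5,interpolation=2))
cv2.imwrite('pics/g4.png',np.hstack(ims))
delta([453,270,150],-27.7)
E
```

```text
364 264
295 288
t 11.78 pos [465.8 127.7 266.3] F [-0.2 -1.2 -0.3] w 93.8 gf 0.0 q [  6.3   5.8  90.6   0.9  83.4 -94.6]
turn [  0.82  -0.84 128.53] shift [-13.5 140.3 118.6] dist 184.2
```

View pics/g4.png

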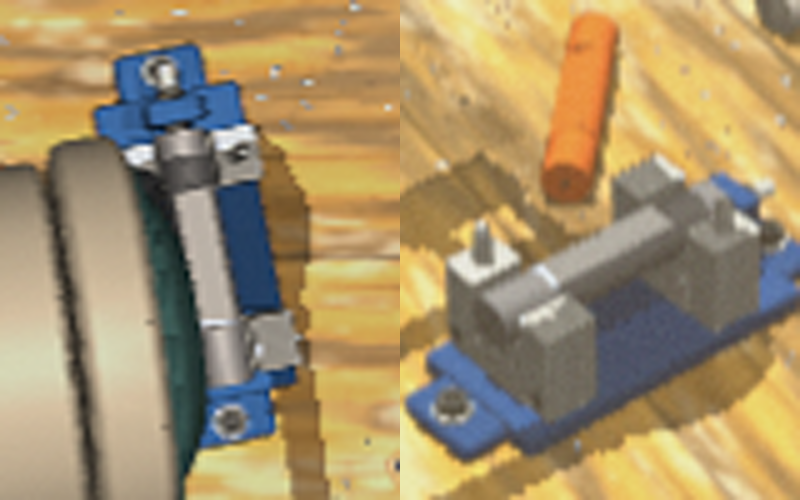

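```bash
python3 d.py 453 269.5 80 152.3
```

```text
t 11.78 pos [465.8 127.7 266.3] F [-0.2 -1.2 -0.3] w 93.8 gf 0.0 q [  6.3   5.8  90.6   0.9  83.4 -94.6]
turn [  0.7    0.68 -51.47] shift [-13.  138.7 188.6] dist 234.5
```

Request:
{"op": "send_rows", "data": {"deltas": [[[0, 0, -7], [-3, 30, 25], 64], [[0, 0, -14], [-6, 60, 50], 64], [[0, 0, -21], [-9, 90, 75], 64], [[0.4, 0.4, -28], [-12, 115, 100], 64], [[0.5, 0.5, -35], [-13, 138, 125], 64]]}}

```text
time: 12.2
ee_pos: [456.1, 261.5, 139.9]
orientation: [[-0.704, -0.71, -0.006], [-0.71, 0.704, 0.003], [0.002, 0.006, -1.0]]
ft_force: [0.2, 0.8, -0.7]
grip_width: 65.3
grasp_force: 0.0
```

Request:
{"op": "send_rows", "data": {"deltas": [[[0, 0, -7], [0, 0, 20], 64], [[0, 0, -14], [0, 0, 40], 64], [[0, 0, -16.3], [0, 0, 55], 64], [[0, 0, -16.3], [0, 0, 58], 64], [[0, 0, -16.3], [0, 0, 58], 64]]}}

```text
time: 12.62
ee_pos: [454.7, 260.4, 82.2]
orientation: [[-0.482, -0.876, -0.009], [-0.876, 0.482, 0.002], [0.002, 0.009, -1.0]]
ft_force: [0.5, -0.4, -0.0]
grip_width: 63.8
grasp_force: 0.0
```

```bash
python3 d.py 453 269.5 2.5 152.3
```

```text
t 12.62 pos [454.7 260.4  82.2] F [ 0.5 -0.4 -0. ] w 63.8 gf 0.0 q [  22.    17.5  102.9    0.3   60.1 -129.4]
turn [ 0.49 -0.12 -1.11] shift [-7.4  5.2 79.7] dist 80.2
```

Request:
{"op": "send_rows", "data": {"deltas": [[[0.5, 0, -1.1], [-7.4, 5.2, 20], 64], [[0.5, 0, -1.1], [-7.4, 5.2, 45], 64], [[0.5, 0, -1.1], [-7.4, 5.2, 68], 64], [[0.5, 0, -1.1], [-7.4, 5.2, 78], 64], [[0.5, 0, -1.1], [-7.4, 5.2, 79.5], 64]]}}

```text
time: 13.03
ee_pos: [452.9, 271.0, 3.4]
orientation: [[-0.462, -0.887, 0.0], [-0.887, 0.462, -0.001], [0.001, -0.001, -1.0]]
ft_force: [-0.5, 0.9, 0.1]
grip_width: 64.1
grasp_force: 0.0
```

Request:
{"op": "send_rows", "data": {"deltas": [[[0, 0, 0], [0, 0, 0], 50], [[0, 0, 0], [0, 0, 0], 44], [[0, 0, 0], [0, 0, 0], 40], [[0, 0, 0], [0, 0, 0], 35], [[0, 0, 0], [0, 0, 0], 35]], "newtons": 25}}

```text
time: 13.45
ee_pos: [454.1, 273.0, 6.0]
orientation: [[-0.46, -0.888, 0.006], [-0.888, 0.46, 0.001], [-0.003, -0.005, -1.0]]
ft_force: [-0.4, -0.4, 5.0]
grip_width: 43.6
grasp_force: 25.0
```

```bash
python3 d.py 453 269.5 100 152.3
```

```text
t 13.45 pos [454.1 273.    6. ] F [-0.4 -0.4  5. ] w 43.6 gf 25.0 q [ 2.35e+01  2.28e+01  1.08e+02 -1.00e-01  4.89e+01 -1.29e+02]
turn [-0.26  0.19  0.32] shift [  3.3  -1.  -94. ] dist 94.1
```

Request:
{"op": "send_rows", "data": {"deltas": [[[0, 0, 0], [0, 0, 0], 35], [[0, 0, 0], [0, 0, -15], 35], [[0, 0, 0], [0, 0, -40], 35], [[0, 0, 0], [0, 0, -75], 35], [[0, 0, 0], [0, 0, -105], 35]], "newtons": 40}}

```text
time: 13.87
ee_pos: [452.1, 272.3, 110.6]
orientation: [[-0.459, -0.888, 0.002], [-0.888, 0.459, -0.001], [-0.0, -0.002, -1.0]]
ft_force: [0.4, 0.5, -2.1]
grip_width: 43.5
grasp_force: 40.0
```

```bash
python3 d.py 486.5 11.5 115 100.2
```

```text
t 13.87 pos [452.1 272.3 110.6] F [ 0.4  0.5 -2.1] w 43.5 gf 40.0 q [ 2.360e+01  1.590e+01  1.005e+02 -1.000e-01  6.350e+01 -1.290e+02]
turn [-0.12  0.07 52.45] shift [ 215.9 -150.4   -4.1] dist 263.1
```

Request:
{"op": "send_rows", "data": {"deltas": [[[0, 0, 7], [31, -21, -3], 35], [[0, 0, 14], [62, -43, -6], 35], [[0, 0, 21], [93, -64, -8], 35], [[0, 0, 28], [124, -86, -8], 35], [[0, 0, 35], [154, -107, -8], 35]]}}

```text
time: 14.28
ee_pos: [476.6, 85.0, 117.9]
orientation: [[-0.888, -0.459, 0.003], [-0.459, 0.888, -0.001], [-0.003, -0.002, -1.0]]
ft_force: [0.6, -0.8, -3.3]
grip_width: 43.2
grasp_force: 40.0
```

```bash
python3 d.py 486.5 11.5 115 100.2
```

```text
t 14.28 pos [476.6  85.  117.9] F [ 0.6 -0.8 -3.3] w 43.2 gf 40.0 q [   1.9   11.9  105.1   -0.    62.8 -115.4]
turn [-0.1   0.18 17.14] shift [ 25.  -69.9   3. ] dist 74.2
```

Request:
{"op": "send_rows", "data": {"deltas": [[[0, 0, 7], [10, -24, 0], 35], [[0, 0, 14], [19, -46, 0], 35], [[0, 0, 17], [24, -60, 0], 35], [[0, 0, 17], [24, -60, 0], 35], [[0, 0, 17], [24, -60, 0], 35]]}}

```text
time: 14.7
ee_pos: [483.2, 22.0, 117.6]
orientation: [[-0.983, -0.184, 0.003], [-0.184, 0.983, 0.0], [-0.003, -0.0, -1.0]]
ft_force: [0.2, 0.2, -3.3]
grip_width: 43.2
grasp_force: 40.0
```

```bash
python3 d.py 486.5 11.5 100 100.2
```

```text
t 14.7 pos [483.2  22.  117.6] F [ 0.2  0.2 -3.3] w 43.2 gf 40.0 q [  -5.7   11.9  105.1    0.    62.8 -106.3]
turn [-0.01  0.15  0.38] shift [ -1.3 -10.9  17.6] dist 20.7
```

```bash
python3 d.py 488.7 11.4 88 100.2
```

```text
t 14.7 pos [483.2  22.  117.6] F [ 0.2  0.2 -3.3] w 43.2 gf 40.0 q [  -5.7   11.9  105.1    0.    62.8 -106.3]
turn [-0.01  0.15  0.38] shift [ -3.4 -11.4  29.6] dist 31.9
```

Request:
{"op": "send_rows", "data": {"deltas": [[[0, 0, 0.4], [-3.4, -11.4, 8], 35], [[0, 0, 0.4], [-3.4, -11.4, 18], 35], [[0, 0, 0.4], [-3.4, -11.4, 27], 35], [[0, 0, 0.4], [-3.4, -11.4, 29.6], 35], [[0, 0, 0.4], [-3.4, -11.4, 29.6], 35]]}}

```text
time: 15.12
ee_pos: [487.7, 12.5, 86.5]
orientation: [[-0.984, -0.179, -0.001], [-0.179, 0.984, 0.0], [0.001, 0.0, -1.0]]
ft_force: [-0.2, -0.4, -2.9]
grip_width: 43.3
grasp_force: 40.0
```

Request:
{"op": "send_rows", "data": {"deltas": [[[0, 0, 0], [0, 0, 0], 35], [[0, 0, 0], [0, 0, 0], 35]]}}

```text
time: 15.28
ee_pos: [489.3, 12.1, 88.3]
orientation: [[-0.984, -0.178, 0.003], [-0.178, 0.984, -0.0], [-0.003, -0.001, -1.0]]
ft_force: [0.7, 0.2, -2.5]
grip_width: 43.3
grasp_force: 40.0
```

```bash
python3 - <<'E'
from d import *
import pickle
delta([488.7,11.4,88],100.2)
ims=[]
T=get_image('top');S=get_image('scene');pickle.dump((T,S),open('im3.pkl','wb'))
for im,P in((T,(488,12,90)),(S,(488,12,80))):
    u,v=proj(im,P)[0].astype(int);print(u,v);c=im['pixels'][v-40:v+40,u-32:u+32,::-1];ims.append(cv2.resize(c,None,fx=6.2,fy=6.2,interpolation=2))
cv2.imwrite('pics/g5.png',np.hstack(ims))
E
```

```text
t 15.28 pos [489.3  12.1  88.3] F [ 0.7  0.2 -2.5] w 43.3 gf 40.0 q [  -6.7   14.1  106.9    0.    58.8 -107. ]
turn [-0.05  0.19  0.07] shift [ 0.7 -0.6  0.3] dist 0.9
366 264
296 276
```

View pics/g5.png

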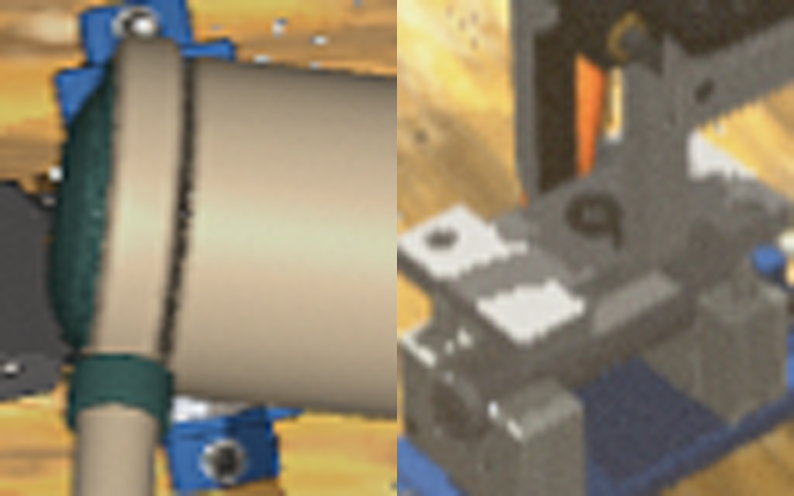

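```bash
python3 - <<'E'
from h import *
import pickle
T,S=pickle.load(open('im3.pkl','rb'))
pb,pa=ray(S,[(271,282),(318.2,277)],72.5)
h=ray(S,[(271,274)],94.7)[0];b=ray(S,[(295.5,270.3)],99.7)[0]
th=np.radians(10.2);u=np.array([np.cos(th),np.sin(th)]);x=np.array([np.sin(th),-np.cos(th)])
jig=lambda d:(round(float(d[:2]@x),1),round(float(d[:2]@u),1))
print('pins mid',(pa+pb)/2,jig(pa-pb),'hole-pinb',jig(h-pb),'bush-mid',jig(b-(pa+pb)/2),'hole-bush',jig(h-b))
print(jig(h-pb), 'dz5:',jig(ray(S,[(271,274)],99.7)[0]-h))
E
```

```text
pins mid [485.38820661  13.10017936  72.5       ] (48.7, 84.7) hole-pinb (2.2, -0.7) bush-mid (4.9, -1.5) hole-bush (-27.0, -41.5)
(2.2, -0.7) dz5: (5.3, -3.8)
```

```bash
python3 d.py 488.1 11.3 80 100.2
```

```text
t 15.38 pos [489.5  11.9  88.6] F [ 0.2 -0.3 -1.9] w 43.3 gf 40.0 q [  -6.8   14.1  106.9    0.    58.8 -107. ]
turn [-0.06  0.23  0.05] shift [ 1.5 -0.3  8.6] dist 8.7
```

Request:
{"op": "send_rows", "data": {"deltas": [[[0, 0.2, 0], [1, -0.9, 0], 35], [[0, 0.2, 0], [1.3, -0.9, 4], 35], [[0, 0.2, 0], [1.3, -0.9, 7], 35], [[0, 0.2, 0], [1.3, -0.9, 8], 35], [[0, 0.2, 0], [1.3, -0.9, 8], 35]]}}

```text
time: 15.8
ee_pos: [487.6, 10.6, 79.7]
orientation: [[-0.984, -0.177, -0.001], [-0.177, 0.984, -0.001], [0.001, -0.001, -1.0]]
ft_force: [-0.4, 0.3, -2.7]
grip_width: 43.2
grasp_force: 40.0
```

Request:
{"op": "send_rows", "data": {"deltas": [[[0, 0, 0], [0, 0, 1], 35], [[0, 0, 0], [0, 0, 2], 35], [[0, 0, 0], [0, 0, 3], 35], [[0, 0, 0], [0, 0, 3], 35]]}}

```text
time: 16.13
ee_pos: [487.9, 10.7, 77.0]
orientation: [[-0.984, -0.178, -0.001], [-0.178, 0.984, -0.001], [0.001, -0.001, -1.0]]
ft_force: [0.1, -0.3, -2.4]
grip_width: 43.4
grasp_force: 40.0
```

```bash
python3 d.py 488.1 11.3 75 100.2
```

```text
t 16.13 pos [487.9  10.7  77. ] F [ 0.1 -0.3 -2.4] w 43.4 gf 40.0 q [-6.900e+00  1.480e+01  1.078e+02 -1.000e-01  5.740e+01 -1.071e+02]
turn [-0.04 -0.04  0.03] shift [-0.3  0.6  2. ] dist 2.1
```

Request:
{"op": "send_rows", "data": {"deltas": [[[0, 0, 0], [0, 0.5, 0.7], 35], [[0, 0, 0], [0, 0.5, 1.4], 35], [[0, 0, 0], [0, 0.5, 2], 35], [[0, 0, 0], [0, 0.5, 2], 35]]}}

```text
time: 16.47
ee_pos: [487.9, 11.1, 75.1]
orientation: [[-0.984, -0.178, -0.0], [-0.178, 0.984, -0.001], [0.001, -0.001, -1.0]]
ft_force: [-0.2, 0.3, -2.3]
grip_width: 43.2
grasp_force: 40.0
```

Request:
{"op": "send_rows", "data": {"deltas": [[[0, 0, 0], [0, 0, 0.7], 35], [[0, 0, 0], [0, 0, 1.4], 35], [[0, 0, 0], [0, 0, 2], 35], [[0, 0, 0], [0, 0, 2], 35]]}}

```text
time: 16.8
ee_pos: [488.0, 11.1, 73.1]
orientation: [[-0.984, -0.178, -0.0], [-0.178, 0.984, -0.001], [0.0, -0.001, -1.0]]
ft_force: [0.2, 0.4, -2.9]
grip_width: 43.1
grasp_force: 40.0
```

Request:
{"op": "send_rows", "data": {"deltas": [[[0, 0, 0], [0, 0, 0.8], 35], [[0, 0, 0], [0, 0, 1.6], 35], [[0, 0, 0], [0, 0, 2], 35], [[0, 0, 0], [0, 0, 2], 35]]}}

```text
time: 17.13
ee_pos: [487.9, 11.1, 71.1]
orientation: [[-0.984, -0.178, -0.0], [-0.178, 0.984, -0.001], [0.0, -0.001, -1.0]]
ft_force: [-0.0, -0.4, -3.7]
grip_width: 43.1
grasp_force: 40.0
```

Request:
{"op": "send_rows", "data": {"deltas": [[[0, 0, 0], [0, 0, 0.8], 35], [[0, 0, 0], [0, 0, 1.6], 35], [[0, 0, 0], [0, 0, 2], 35], [[0, 0, 0], [0, 0, 2], 35]]}}

```text
time: 17.47
ee_pos: [487.9, 11.1, 69.1]
orientation: [[-0.984, -0.178, -0.0], [-0.178, 0.984, -0.001], [0.0, -0.001, -1.0]]
ft_force: [0.1, 0.4, -2.7]
grip_width: 43.2
grasp_force: 40.0
```

Request:
{"op": "send_rows", "data": {"deltas": [[[0, 0, 0], [0, 0, 0.8], 35], [[0, 0, 0], [0, 0, 1.6], 35], [[0, 0, 0], [0, 0, 2], 35], [[0, 0, 0], [0, 0, 2], 35]]}}

```text
time: 17.8
ee_pos: [487.9, 11.1, 67.1]
orientation: [[-0.984, -0.178, -0.0], [-0.178, 0.984, -0.001], [0.0, -0.001, -1.0]]
ft_force: [0.9, 0.6, -2.9]
grip_width: 43.2
grasp_force: 40.0
```

Request:
{"op": "send_rows", "data": {"deltas": [[[0, 0, 0], [0, 0, 0.8], 35], [[0, 0, 0], [0, 0, 1.6], 35], [[0, 0, 0], [0, 0, 2.4], 35], [[0, 0, 0], [0, 0, 3], 35], [[0, 0, 0], [0, 0, 3], 35]]}}

```text
time: 18.22
ee_pos: [487.9, 11.1, 64.1]
orientation: [[-0.984, -0.178, -0.0], [-0.178, 0.984, -0.001], [0.0, -0.001, -1.0]]
ft_force: [-0.0, 0.3, -2.6]
grip_width: 43.3
grasp_force: 40.0
```

Request:
{"op": "send_rows", "data": {"deltas": [[[0, 0, 0], [0, 0, 0.8], 35], [[0, 0, 0], [0, 0, 1.6], 35], [[0, 0, 0], [0, 0, 2], 35], [[0, 0, 0], [0, 0, 2], 35]]}}

```text
time: 18.55
ee_pos: [487.9, 11.1, 62.1]
orientation: [[-0.984, -0.178, -0.0], [-0.178, 0.984, -0.001], [0.0, -0.001, -1.0]]
ft_force: [-0.6, 0.3, -2.5]
grip_width: 43.4
grasp_force: 40.0
```

Request:
{"op": "send_rows", "data": {"deltas": [[[0, 0, 0], [0, 0, 0.8], 35], [[0, 0, 0], [0, 0, 1.5], 35], [[0, 0, 0], [0, 0, 1.5], 35]]}}

```text
time: 18.8
ee_pos: [488.0, 11.1, 61.8]
orientation: [[-0.984, -0.178, 0.0], [-0.178, 0.984, -0.001], [-0.0, -0.001, -1.0]]
ft_force: [-2.1, 1.6, 7.1]
grip_width: 43.5
grasp_force: 40.0
```

Request:
{"op": "send_rows", "data": {"deltas": [[[0, 0, 0], [0, 0, 0.5], 35], [[0, 0, 0], [0, 0, 0.5], 35]]}}

```text
time: 18.97
ee_pos: [488.0, 11.1, 61.7]
orientation: [[-0.984, -0.178, 0.0], [-0.178, 0.984, -0.001], [-0.0, -0.001, -1.0]]
ft_force: [-3.4, 2.4, 9.3]
grip_width: 43.4
grasp_force: 40.0
```

Request:
{"op": "send_rows", "data": {"deltas": [[[0, 0, 0], [0, 0, -1], 43], [[0, 0, 0], [0, 0, -1], 50], [[0, 0, 0], [0, 0, -1], 56], [[0, 0, 0], [0, 0, -1], 62], [[0, 0, 0], [0, 0, -1], 66]]}}

```text
time: 19.38
ee_pos: [488.1, 11.1, 61.1]
orientation: [[-0.984, -0.178, -0.0], [-0.178, 0.984, -0.001], [0.0, -0.001, -1.0]]
ft_force: [-1.1, 0.4, -0.2]
grip_width: 64.2
grasp_force: 0.0
```

Request:
{"op": "send_rows", "data": {"deltas": [[[0, 0, 0], [0, 0, -1], 68], [[0, 0, 0], [0, 0, -5], 68], [[0, 0, 0], [0, 0, -15], 68], [[0, 0, 0], [0, 0, -40], 68], [[0, 0, 0], [0, 0, -80], 68]]}}

```text
time: 19.8
ee_pos: [485.1, 11.5, 139.3]
orientation: [[-0.984, -0.178, -0.008], [-0.178, 0.984, 0.0], [0.008, 0.002, -1.0]]
ft_force: [0.7, -0.9, -0.2]
grip_width: 68.1
grasp_force: 0.0
```

Request:
{"op": "send_rows", "data": {"deltas": [[[0, 0, 0], [0, 0, -40], 68], [[0, 0, 0], [30, 20, -75], 68], [[0, 0, 0], [60, 60, -90], 68], [[0, 0, 0], [90, 100, -90], 68], [[0, 0, 0], [90, 140, -90], 68]]}}

```text
time: 20.22
ee_pos: [381.0, 114.1, 232.2]
orientation: [[-0.985, -0.174, 0.002], [-0.174, 0.985, -0.001], [-0.002, -0.002, -1.0]]
ft_force: [1.0, 0.5, -0.3]
grip_width: 68.0
grasp_force: 0.0
```

Request:
{"op": "send_rows", "data": {"deltas": [[[0, 0, 0], [0, 40, 0], 68], [[0, 0, 0], [0, 80, 0], 68], [[0, 0, 0], [0, 100, 0], 68], [[0, 0, 0], [0, 100, 0], 68]]}}

```text
time: 20.55
ee_pos: [364.3, 216.2, 230.7]
orientation: [[-0.983, -0.183, 0.0], [-0.183, 0.983, 0.001], [-0.001, 0.001, -1.0]]
ft_force: [-0.8, -0.5, -0.1]
grip_width: 67.9
grasp_force: 0.0
```

```bash
python3 - <<'E'
from d import *
delta([488.7,11.4,88],100.2)
ims=[]
for n in('top','scene'):
    im=get_image(n);u,v=proj(im,(488,12,60))[0].astype(int);print(u,v);c=im['pixels'][v-50:v+50,u-40:u+40,::-1];ims.append(cv2.resize(c,None,fx=5,fy=5,interpolation=2))
cv2.imwrite('pics/g6.png',np.hstack(ims))
E
```

```text
t 20.55 pos [364.3 216.2 230.7] F [-0.8 -0.5 -0.1] w 67.9 gf 0.0 q [ 2.120e+01  1.600e+00  1.002e+02  1.000e-01  7.820e+01 -7.930e+01]
turn [0.08 0.03 0.32] shift [ -84.8 -224.3  142.5] dist 278.9
364 264
296 284
```

View pics/g6.png

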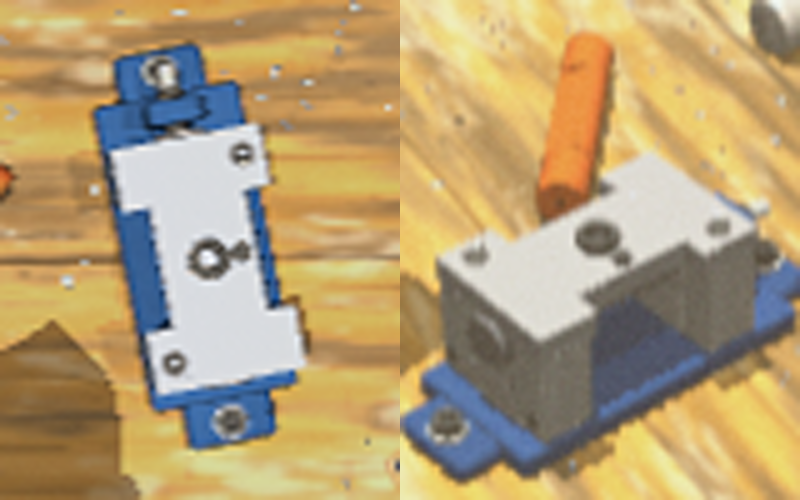

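The plate sits flush on both V-blocks with both pins in its holes, at (242,153) and (175,362) in the top half of the picture. The bar is nested underneath and the robot is clear.

```bash
python3 -c "
from cell import close_job
print(close_job())"
```

```text
the job is handed in; nothing more can be done
None
```

The jig is loaded and the job handed in at about 20.7 s: the bar lies in both V-blocks, flat up as far as the cameras show, and was pushed to about 15 N against the end stop without moving further; the drill plate sits flush over both pins, and nothing else on the bench was touched.

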